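# Stock the sprung display shelf and hold the feeler shim snug under it

## Robot

A 6-joint arm with a two-finger parallel gripper is mounted at the origin on the work surface. World frame = base frame: x ahead of the robot, y to its left, z up, the work surface at z = 0. Lengths are in m, angles in rad, forces in N, time in s.
With the tool pointing down it reaches from about 0.3 to 0.875 m from the base axis. Payload 6.4 kg.
Tool frame: the origin (TCP) lies on the mounting face of the last link; the fingertips stand 173 mm ahead of it and the grasp point (between the pads) lies 155 mm ahead of it; z points along the fingers, y is the line along which they close (so a half turn about z gives the same grasp; the last joint's range is limited). The gripper opens to 85 mm and grips with 20 to 120 N. Pads are 22 mm wide; open, the fingers measure 114 mm over their backs; the gripper's body (76 mm by 85 mm) begins 54 mm behind the grasp point. The pads swing forward as they close: fully open they stand 13 mm farther back than shut.
Start: joints at [1.012, 0.181, 1.607, -0, 1.354, -0.206], TCP at [0.199, 0.54, 0.405] pointing down, gripper open.
Joint ranges: [-2.99, 2.99], [-0.89, 2.07], [0.3, 2.58], [-1.14, 4.28], [0, 2.63], [-3.12, 3.12]. Speed limits (rad/s): [2.57, 2.57, 3.01, 3.14, 3.14, 3.14].

## Interface

Orientations are given as a unit quaternion [w, x, y, z].
In Python, from plant import read_state, capture, camera_params, close_job, silhouettes gives the robot as it stands.
- The arm moves only by the tool drive_tool, never from a script. Its argument "moves" is a list of rows, each a list of 2 entries, a list of its own where there are three numbers: the shift along the tool's x, y, z scaled (see below), then the turn, a rotation vector about the tool's x, y, z scaled (see below). In form: [[[tx, ty, tz], [rx, ry, rz]], ...]. A call has 1 to 12 rows; each row shifts and turns the commanded pose from where the row before left it, along the tool's axes as they then stand; what a row does not reach is not made up. The controller multiplies each number of a shift by 0.04 m and each number of a turn by 0.08 rad. A row lasts 1/12 s, in which the tool goes at most 41.7 mm and 7.16 degrees, less where a joint would pass 70% of its speed; a pose out of reach is approached as far as the arm can. A call with a number of a shift or a turn outside -1 to 1 is refused whole. A call with a gripper value outside its range is refused whole. "gripper" is the closure, from 0 (fully open) to 1 (shut), set as the call begins (left out, the last holds). The fingers move at their own pace and stop on an object; the grip force is fixed at half the most. Time passes only in rows, so rows that do not move let the fingers close. It gives the time, the measured TCP pose, the force, the opening and the grip force at its end, in the units of the state.
- read_state(): the state, without advancing time (a new reading comes with each control period).
- capture(name): name is "scene" or "side" or "wrist"; returns the picture (384x512x3 uint8, red, green, blue); there is no depth.
- camera_params(name): a dict with "K" (3x3 intrinsics, pixels), "cam_to_world" (4x4, takes a point from camera to world coordinates). Camera axes: x right, y up, looking along -z (the intrinsics and any distortion apply to the point x, -y, -z); pixel columns grow to the right and rows downward; lengths in m; the calibration is good to about 2 mm. A picture is of the moment at which its call begins: read the wrist's pose just before it. camera_params takes no time and is no camera call; for the wrist camera it gives the pose at the moment of the call.
- close_job(): hands the job in; it is judged then, once.
Trained networks look in the newest picture that a camera, given by its name, has taken for a name from the list of things; names that differ only in an ending like _2 or _b are one class to them, and where a whole thing is asked for, a point or a joint stands for the part that bears it (a point fixed in the world has none). Each returns a list of dicts, best first, with "p" (0 to 1); they miss things now and then, are a little off and sometimes report something else, mostly with a low value. They report only what shows in the picture. A call takes as long as a camera call.
- silhouettes(thing, camera): "pixels" (384x512 bool, what is visible of it) and "extent" ([centre column, centre row, width, height] in pixels, round what is visible of it).
The state is a dict: "time_s": time; "joints": joint angles; "joint_vel": joint speeds; "tau": joint torques, N m; "tcp_pos": TCP position; "orientation": TCP orientation; "force": force on the tool from outside, world axes, zero at the start; "wrist_torque": the same for the moment, N m; "grip_width": opening from 0.0 (shut) to 1.0 (fully open); "gripper_force": force on a finger pad.
Only numpy, scipy, OpenCV 4.12 (cv2) and the standard library are available. Lean on these libraries where they do the work, as an engineer would, in place of code of your own. Each camera call takes 0.05 s, during which the arm holds its last target. There are 200 camera calls.

## Task

On the small display stand, stack the pink palette box squarely on the white one, then the teal one squarely on the pink one. With all three loaded, take the tapered shim by its orange grip and slide its blade straight and level into the gap under the white shelf, flat on the dark deck, until it drags snugly and has lifted the loaded shelf by about 2 to 3 mm; do not force it further. Finish while still holding the shim there by its grip (do not let go, so the shelf can be screwed down), and leave the jar, nail polish and lipstick alone.

Things in the scene. Friction and masses are not known exactly. Their poses are not given: they have to be found in the camera images.
- deck: dark steel lower plate of the fixed display stand, 170 (x) x 160 (y) x 10 mm; origin on the table under its centre, its top face is 30 mm above the origin. Its +x axis is the direction in which the shim goes into the gap, +z up
- shelf: white upper plate, 130 (x) x 150 (y) x 8 mm, sprung, moves only up and down, 1.5 N per mm. Axes as the deck's. Origin level with its underside, above the deck's origin; front edge at x = -45, back edge (6 mm high brass lip on top) at +85, top 8 mm above its origin. Underside 10 mm above the deck's top unloaded; a gap of about 4 to 6.5 mm is left under all three boxes
- mouth (a point): middle of the mouth of the gap: on the deck's top face straight below the middle of the shelf's front edge; axes as the deck's (+x into the gap). The deck sticks out 40 mm in front of it as a ledge
- shim: loose tapered steel feeler shim, flat underside, 120 g. Origin at its underside below the middle of the orange grip: a block 50 (x) x 16 (y) x 48 (z) mm, to be pinched across its 16 mm. The blade, 34 mm wide, runs along +x from x = 25 to its tip at x = 125 mm; thickness rises evenly from 2.5 mm at the tip to 10.5 mm at the grip end
- shim_tip (a point): middle of the tip edge of the shim's blade, at its underside, axes as the shim's
- white_box: white flat closed box 110 (x) x 62 (y) x 32 (z) mm, 0.19 to 0.30 kg, loose, already on the shelf with its x axis across the deck's x axis; origin at the centre of its underside
- pink_box: pink flat closed box 110 (x) x 62 (y) x 32 (z) mm, 0.19 to 0.30 kg, loose on the table; origin at the centre of its underside
- teal_box: teal flat closed box, same size, mass and origin as the pink one, loose on the table
- cream_jar: white cream jar, diameter 60, height 45 mm, leave alone; origin at the centre of its underside
- polish: red nail polish bottle with black cap, diameter 32, height 70 mm, leave alone; origin at the centre of its underside
- lipstick: black and gold lipstick standing upright, diameter 22, height 68 mm, leave alone; origin at the centre of its underside

How it is judged:
On the way, in this order (a step that is already met when the one before it is completed fails the run):
1. the pink box rests squarely on the white box, let go, with the shim still outside the gap (horizontal distance between white_box and mouth below 0.095 m and z of white_box in the frame of shelf between 0.004 and 0.012 m and angle between each of white_box, pink_box's own z axis and vertical below 0.08 rad and horizontal distance between pink_box and white_box below 0.012 m and angle between the x axis of pink_box and the x axis of white_box, either way round below 0.16 rad and z of pink_box in the frame of white_box between 0.028 and 0.036 m and contact force between the fingers and pink_box below 0.3 N and linear speed of pink_box below 0.02 m/s and x of shim_tip in the frame of mouth below 0 m), for 0.2 s.
2. the teal box rests squarely on the pink box, let go, with the shim still outside the gap (horizontal distance between white_box and mouth below 0.095 m and z of white_box in the frame of shelf between 0.004 and 0.012 m and angle between each of white_box, pink_box, teal_box's own z axis and vertical below 0.08 rad and horizontal distance between pink_box and white_box below 0.012 m and angle between the x axis of pink_box and the x axis of white_box, either way round below 0.16 rad and z of pink_box in the frame of white_box between 0.028 and 0.036 m and horizontal distance between teal_box and pink_box below 0.012 m and angle between the x axis of teal_box and the x axis of pink_box, either way round below 0.16 rad and z of teal_box in the frame of pink_box between 0.028 and 0.036 m and contact force between the fingers and teal_box below 0.3 N and linear speed of teal_box below 0.02 m/s and x of shim_tip in the frame of mouth below 0 m), for 0.2 s.
At the end, for the whole second after the job is handed in: Boxes white, pink, teal, each within 12 mm and 0.16 rad of the one below, flat, not held. Fingers grip the shim (over 2 N); it is still, level (0.08 rad), straight (0.17 rad, 35 mm), flat on the deck (over 0.7 N), tip over 10 mm in, pressing the shelf with 1.5 to 9 N (horizontal distance between white_box and mouth below 0.095 m and z of white_box in the frame of shelf between 0.004 and 0.012 m and angle between each of white_box, pink_box, teal_box, shim's own z axis and vertical below 0.08 rad and horizontal distance between pink_box and white_box below 0.012 m and angle between the x axis of pink_box and the x axis of white_box, either way round below 0.16 rad and z of pink_box in the frame of white_box between 0.028 and 0.036 m and horizontal distance between teal_box and pink_box below 0.012 m and angle between the x axis of teal_box and the x axis of pink_box, either way round below 0.16 rad and z of teal_box in the frame of pink_box between 0.028 and 0.036 m and contact force between the fingers and pink_box below 0.3 N and linear speed of each of pink_box, teal_box below 0.02 m/s and contact force between the fingers and teal_box below 0.3 N and contact force between shim and shelf between 1.5 and 9 N and contact force between shim and deck above 0.7 N and x of shim_tip in the frame of mouth above 0.01 m and y of shim_tip in the frame of mouth between -0.035 and 0.035 m and z of shim_tip in the frame of mouth below 0.004 m and angle between the x axis of shim and the x axis of mouth, either way round below 0.17 rad and contact force between the fingers and shim above 2 N and linear speed of shim below 0.01 m/s); the arm keeps its last pose, push and grip.
It fails at once if the shim is forced under the shelf (over 16 N) (contact force between shim and shelf above 16 N).
It fails at once if the cream jar is disturbed (moved over 25 mm) (distance of cream_jar from where it was at the start of the episode above 0.025 m).
It fails at once if the nail polish is disturbed (moved over 25 mm) (distance of polish from where it was at the start of the episode above 0.025 m).
It fails at once if the lipstick is disturbed (moved over 25 mm) (distance of lipstick from where it was at the start of the episode above 0.025 m).
It also fails if it takes over 72 s, if anything falls off the work surface, if the arm or the gripper's body presses on something with over 40 N, if the wrist force passes 120 N, or if a joint passes its speed limit or range.

## Working session

There is one attempt and no reset: what is moved stays moved. The work goes in short steps, Python scripts to look and compute and a tool call to move; the robot and the scene stay as the last step left them, time stands still between calls to the robot, and variables do not carry over. Pictures are saved under pics/ and viewed, at most 10 in all, crops included, and the job is handed in when it is done.

Besides the shell and the picture viewer there is one more tool, called after "Emit:" as name(argument=value, ...), one argument or row to a line, values as JSON. drive_tool: Moves the arm, as the interface text tells. Shifts and turns lie within -1 to 1; 1 stands for 0.04 m of shift or 0.08 rad of turn. Its arguments: {"type":"object","properties":{"moves":{"type":"array","items":{"type":"array"}},"gripper":{"type":"number"}},"required":["moves"]}

```bash
mkdir -p pics; ls; python3 - <<'E'
from plant import *
import cv2,numpy as np
print(read_state())
for c in ["scene","side"]:
    im=capture(c); cv2.imwrite(f"pics/{c}0.png",im[:,:,::-1])
    p=camera_params(c); print(c,p["K"],np.round(p["cam_to_world"],3))
    for t in ["deck","shelf","shim","white_box","pink_box","teal_box","cream_jar","polish","lipstick"]:
        for s in silhouettes(t,c)[:2]: print(t,round(s["p"],2),np.round(s["extent"]),s["pixels"].sum())
E
```

```text
pics
{'time_s': 0.0, 'joints': array([ 1.01172452e+00,  1.81576533e-01,  1.60800267e+00,  5.63201642e-05,
        1.35379622e+00, -2.06313521e-01]), 'joint_vel': array([-0.00071467,  0.00026243,  0.00056958,  0.00146394,  0.00038799,
        0.00022897]), 'tau': array([ 1.23618196e-03, -4.44877768e+01, -3.51341164e+01, -3.14481013e-04,
        9.09141731e-03, -1.11405797e-05]), 'tcp_pos': array([0.19850448, 0.53938533, 0.4037665 ]), 'orientation': array([-3.58365347e-04,  1.75471975e-01,  9.84484023e-01, -8.16635661e-04]), 'force': array([-0.29259478,  0.16498115,  0.24436147]), 'wrist_torque': array([-0.00268103, -0.03420835,  0.01756334]), 'gripper_force': 0.0, 'grip_width': 0.997005604534791}
scene [[374.67616151   0.         257.20595056]
 [  0.         374.67616151 195.4354658 ]
 [  0.           0.           1.        ]] [[ 0.129 -0.737  0.663  1.151]
 [ 0.991  0.085 -0.099 -0.043]
 [ 0.017  0.67   0.742  0.715]
 [ 0.     0.     0.     1.   ]]
shelf 0.89 [296. 205.  67.  56.] 1454
shim 0.62 [180. 174.  61.  17.] 726
shim 0.35 [290. 214.  79.  53.] 1366
white_box 0.97 [301. 202. 
[... 281 characters left out ...]
.         257.51359845]
 [  0.         487.66774616 188.4742724 ]
 [  0.           0.           1.        ]] [[ 0.908  0.209 -0.362  0.135]
 [-0.418  0.492 -0.763 -0.882]
 [ 0.019  0.845  0.535  0.734]
 [ 0.     0.     0.     1.   ]]
deck 0.76 [250. 198.  79.  36.] 977
shelf 0.66 [248. 191.  69.  30.] 886
shim 0.73 [235. 279.  32.  44.] 669
shim 0.73 [248. 191.  68.  34.] 934
white_box 0.62 [252. 180.  46.  30.] 934
pink_box 0.87 [346. 280.  58.  50.] 1713
teal_box 0.77 [190. 163.  44.  29.] 741
teal_box 0.53 [358. 225.  17.  29.] 295
cream_jar 0.54 [254. 178.  45.  30.] 885
cream_jar 0.53 [245. 151.  15.  17.] 326
polish 0.83 [358. 225.  18.  28.] 263
lipstick 0.72 [187. 228.  10.  31.] 213
```

```bash
python3 - <<'E'
import cv2
a=cv2.imread("pics/scene0.png")[120:330,80:440];b=cv2.imread("pics/side0.png")[120:330,120:420]
cv2.imwrite("pics/a.png",cv2.resize(a,(792,462),interpolation=3));cv2.imwrite("pics/b.png",cv2.resize(b,(780,546),interpolation=3))
E
```

```text
(no output)
```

View pics/a.png

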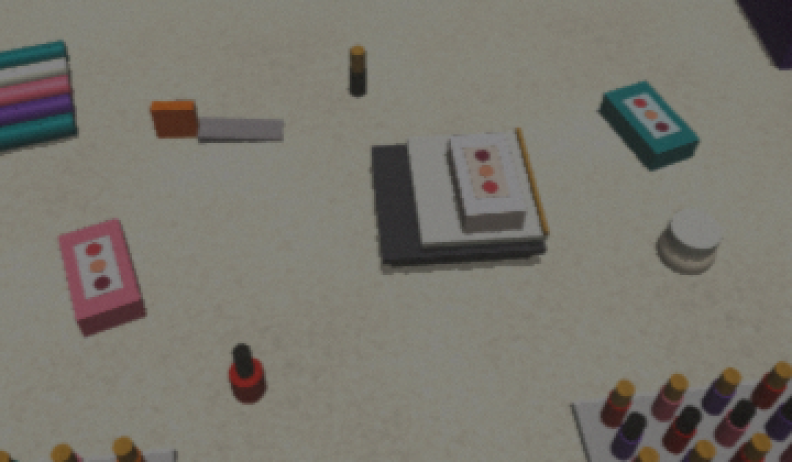

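View pics/b.png

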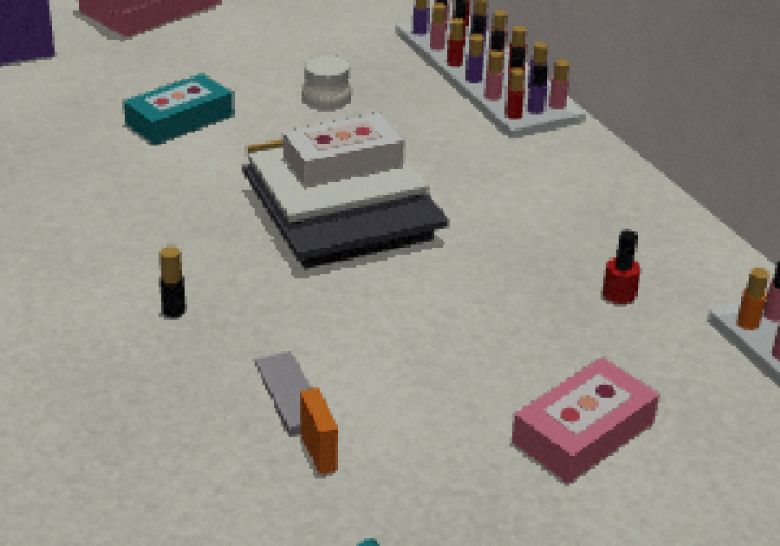

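The scene view shows the shim left of the stand (orange grip at about pixel (160,174), blade pointing right), pink at (126,247) and teal at (375,178). The deck's ledge faces left, so the deck's +x is close to world +y. I'll fit poses from the silhouette outlines in both views.

```bash
cat > h.py <<'E'
import numpy as np,cv2
from scipy.optimize import least_squares
from plant import *
def box(x0,x1,y0,y1,z0,z1): return np.array([[x,y,z] for x in(x0,x1) for y in(y0,y1) for z in(z0,z1)],float)/1000
BOX=box(-55,55,-31,31,0,32)
SHIM=np.vstack([box(-25,25,-8,8,0,48),box(25,26,-17,17,0,10.5),box(124.9,125,-17,17,0,2.5)])
def cyl(d,h): return np.array([[d/2*np.cos(a),d/2*np.sin(a),z] for a in np.arange(0,6.28,.2) for z in(0,h)])/1000
def stand(g=10): return np.vstack([box(-85,85,-80,80,20,30),box(-45,85,-75,75,30+g,38+g)])
D=np.array([[np.cos(a),np.sin(a)] for a in np.arange(0,2*np.pi,2*np.pi/48)])
def proj(P,p):
    T=np.linalg.inv(p["cam_to_world"]); c=P@T[:3,:3].T+T[:3,3]
    K=p["K"]; return np.c_[K[0,0]*c[:,0]/-c[:,2]+K[0,2],K[1,1]*-c[:,1]/-c[:,2]+K[1,2]]
def supp(m):
    m=m.astype(np.uint8); n,l,s,_=cv2.connectedComponentsWithStats(m)
    m=l==1+np.argmax(s[1:,4]); v,u=np.nonzero(m)
    return (np.c_[u,v]@D.T).max(0)+0.35
def ray(uv,p,z):
    K=p["K"];d=np.array([(uv[0]-K[0,2])/K[0,0],-(uv[1]-K[1,2])/K[1,1],-1]);M=p["cam_to_world"]
    d=M[:3,:3]@d;o=M[:3,3];return o+d*(z-o[2])/d[2]
def fit(model,views,z,yaws,xy0):  # views: (mask,params)
    S=[(supp(m),p) for m,p in views]
    def tr(q): c,s=np.cos(q[2]),np.sin(q[2]); return np.c_[model[:,0]*c-model[:,1]*s+q[0],model[:,0]*s+model[:,1]*c+q[1],model[:,2]+z]
    r=lambda q:np.concatenate([s-(proj(tr(q),p)@D.T).max(0) for s,p in S])
    b=min((least_squares(r,[*xy0,y],loss="soft_l1",x_scale=[.01,.01,.1]) for y in yaws),key=lambda o:o.cost)
    return b.x,np.sqrt(np.mean(b.fun**2))
E
cat > m.py <<'E'
from h import *
P={};M={}
names=["deck","shelf","shim","white_box","pink_box","teal_box","cream_jar","polish","lipstick"]
for c in["scene","side"]:
    capture(c);P[c]=camera_params(c)
    for t in names:
        s=silhouettes(t,c); M[t,c]=s[0]["pixels"] if s else None
        if t=="white_box" and c=="scene": W=s
def go(t,model,z,zc,pick=None):
    for cs in(["scene","side"],["scene"],["side"]):
        v=[(M[t,c],P[c]) for c in cs if M[t,c] is not None]
        if not v: continue
        m=v[0][0];vv,uu=np.nonzero(m);x0=ray((uu.mean(),vv.mean()),v[0][1],zc)[:2]
        q,e=fit(model,v,z,[0,.8,1.6,2.4,-.8,-1.6],x0);print(t,cs,np.round(q,4),"rms",round(e,2))
go("pink_box",BOX,0,.02);go("teal_box",BOX,0,.02);go("shim",SHIM,0,.01)
go("white_box",BOX,.0465,.06)
go("shelf",box(-45,85,-75,75,38.5,46.5),0,.04)
for c in P:
    if M["deck",c] is None: M["deck",c]=M["shelf",c]
    else: M["deck",c]=M["deck",c]|M["shelf",c]
go("deck",stand(8.5),0,.03)
go("cream_jar",cyl(60,45),0,.02);go("polish",cyl(32,70),0,.03);go("lipstick",cyl(22,68),0,.03)
E
python3 m.py
```

```text
pink_box ['scene', 'side'] [ 0.6405 -0.2612  0.2907] rms 1.3
pink_box ['scene'] [ 0.6393 -0.2597  0.2665] rms 1.45
pink_box ['side'] [ 0.6409 -0.2625  0.308 ] rms 0.78
teal_box ['scene', 'side'] [0.4943 0.3663 0.2978] rms 0.75
teal_box ['scene'] [0.4936 0.3666 3.4261] rms 0.46
teal_box ['side'] [0.4952 0.3656 0.3814] rms 0.9
shim ['scene', 'side'] [ 0.4302 -0.193   1.4877] rms 1.02
shim ['scene'] [ 0.4303 -0.1929  1.504 ] rms 0.55
shim ['side'] [ 0.4302 -0.1935  1.4782] rms 1.29
white_box ['scene', 'side'] [ 0.6482  0.105  -1.2754] rms 50.05
white_box ['scene'] [ 0.5994  0.1405 -0.004 ] rms 0.64
white_box ['side'] [ 0.7565 -0.1212  0.8761] rms 11.0
shelf ['scene', 'side'] [0.5872 0.1125 1.5361] rms 2.25
shelf ['scene'] [ 0.5878  0.1535 -1.6033] rms 0.26
shelf ['side'] [ 0.5878  0.1483 -1.6076] rms 2.94
deck ['scene', 'side'] [0.5851 0.1149 1.5333] rms 7.06
deck ['scene'] [ 0.562   0.1396 -0.0556] rms 5.1
deck ['side'] [0.5872 0.1114 3.0456] rms 2.18
cream_jar ['scene', 'side'] [ 0.4556  0.0499 -0.592 ] rms 39.73
cream_jar ['scene'] [ 0.3623  0.031  -2.4676] rms 4.82
cream_jar ['side'] [ 0.6723  0.3443 -1.5905] rms 0.68
polish ['scene', 'side'] [ 0.7766 -0.1154  0.6466] rms 2.14
polish ['scene'] [ 0.7798 -0.1142  0.7856] rms 1.9
polish ['side'] [ 0.7725 -0.12    0.1811] rms 1.68
lipstick ['scene', 'side'] [0.3809 0.0279 3.607 ] rms 1.91
lipstick ['scene'] [0.3808 0.0285 0.3322] rms 0.51
lipstick ['side'] [0.3798 0.0232 2.2024] rms 2.37
```

```bash
cat > to.py <<'E'
# usage: to.py x y z yaw(tool y axis): remaining turn units, and shifts in units of tool frame AFTER the turn
import sys,numpy as np
from scipy.spatial.transform import Rotation as R
from plant import read_state
s=read_state();q=s["orientation"];Rm=R.from_quat([q[1],q[2],q[3],q[0]]).as_matrix()
x,y,z,yw=map(float,sys.argv[1:5]);yc=np.arctan2(Rm[1,1],Rm[0,1])
Y=np.array([np.cos(yw),np.sin(yw),0]);Z=np.array([0,0,-1]);X=np.cross(Y,Z);G=np.c_[X,Y,Z]
d=np.array([x,y,z])-s["tcp_pos"]
print("t",round(s["time_s"],2),"tcp",np.round(s["tcp_pos"],4),"yaw",round(yc,4),"tilt",np.round(Rm[:2,2],4),"F",np.round(s["force"],2))
print("turn units",np.round(R.from_matrix(Rm.T@G).as_rotvec()/.08,2),"shift units",np.round(G.T@d/.04,2))
E
python3 to.py 0.6405 -0.261 0.30 1.861
```

```text
t 2.0 tcp [0.1987 0.5396 0.4047] yaw 1.218 tilt [-0. -0.] F [-0.66 -0.16 -0.87]
turn units [-0.   -0.   -8.04] shift units [ -4.86 -22.34   2.62]
```

Emit:
drive_tool(
  moves=[
    [[0,0,0.3],[0,0,-1]],
    [[0,0,0.3],[0,0,-1]],
    [[0,0,0.3],[0,0,-1]],
    [[0,0,0.3],[0,0,-1]],
    [[0,0,0.3],[0,0,-1]],
    [[0,0,0.3],[0,0,-1]],
    [[0,0,0.3],[0,0,-1]],
    [[0,0,0.3],[0,0,-1]],
  ],
  gripper=0,
)

```text
time_s: 2.67
tcp_pos: [0.1987, 0.5396, 0.3082]
orientation: [0.0, -0.145, 0.989, 0.0]
force: [0.8, -0.4, -0.7]
grip_width: 0.997
gripper_force: 0.0
```

```bash
python3 to.py 0.6405 -0.261 0.30 1.861
```

```text
t 2.67 tcp [0.1987 0.5396 0.3082] yaw 1.8619 tilt [0.0001 0.0002] F [ 0.77 -0.42 -0.65]
turn units [0.   0.   0.01] shift units [ -4.86 -22.34   0.2 ]
```

Emit:
drive_tool(
  moves=[
    [[-0.2,-0.93,0],[0,0,0]],
    [[-0.2,-0.93,0],[0,0,0]],
    [[-0.2,-0.93,0],[0,0,0]],
    [[-0.2,-0.93,0],[0,0,0]],
    [[-0.2,-0.93,0],[0,0,0]],
    [[-0.2,-0.93,0],[0,0,0]],
    [[-0.2,-0.93,0],[0,0,0]],
    [[-0.2,-0.93,0],[0,0,0]],
    [[-0.2,-0.93,0],[0,0,0]],
    [[-0.2,-0.93,0],[0,0,0]],
    [[-0.2,-0.93,0],[0,0,0]],
    [[-0.2,-0.93,0],[0,0,0]],
  ],
)

```text
time_s: 3.67
tcp_pos: [0.4178, 0.1369, 0.3091]
orientation: [0.001, -0.143, 0.99, -0.0]
force: [-0.6, 0.7, -0.2]
grip_width: 1.002
gripper_force: 0.0
```

Emit:
drive_tool(
  moves=[
    [[-0.2,-0.93,0],[0,0,0]],
    [[-0.2,-0.93,0],[0,0,0]],
    [[-0.2,-0.93,0],[0,0,0]],
    [[-0.2,-0.93,0],[0,0,0]],
    [[-0.2,-0.93,0],[0,0,0]],
    [[-0.2,-0.93,0],[0,0,0]],
    [[-0.2,-0.93,0],[0,0,0]],
    [[-0.2,-0.93,0],[0,0,0]],
    [[-0.2,-0.93,0],[0,0,0]],
    [[-0.2,-0.93,0],[0,0,0]],
    [[-0.2,-0.93,0],[0,0,0]],
    [[-0.2,-0.93,0],[0,0,0]],
  ],
)

```text
time_s: 4.67
tcp_pos: [0.6363, -0.2641, 0.3086]
orientation: [-0.0, -0.143, 0.99, 0.0]
force: [0.8, -0.7, 0.8]
grip_width: 1.002
gripper_force: 0.0
```

```bash
cat > w.py <<'E'
# wrist fit: w.py thing z
from h import *
import sys
t,z=sys.argv[1],float(sys.argv[2]);mod=SHIM if t=="shim" else BOX
p=camera_params("wrist");im=capture("wrist");cv2.imwrite(f"pics/w_{t}_{z}.png",im[:,:,::-1])
for s in silhouettes(t,"wrist")[:2]:
    m=s["pixels"];v,u=np.nonzero(m);x0=ray((u.mean(),v.mean()),p,z+.02)[:2]
    e=s["extent"]
    q,r=fit(mod,[(m,p)],z,[0,.4,1.5,-.4],x0);print(t,round(s["p"],2),np.round(e),np.round(q,4),"rms",round(r,2))
E
python3 w.py pink_box 0; python3 to.py 0.6405 -0.261 0.172 1.861
```

```text
pink_box 0.73 [255. 190.  73. 121.] [ 0.6411 -0.26    0.2836] rms 1.65
t 4.77 tcp [ 0.6368 -0.2676  0.308 ] yaw 1.8537 tilt [ 0.0014 -0.0022] F [-0.54  0.59 -0.87]
turn units [-0.03  0.01 -0.09] shift units [-0.14  0.13  3.4 ]
```

Emit:
drive_tool(
  moves=[
    [[-0.14,0.14,0.5],[0,0,0]],
    [[0,0,0.7],[0,0,0]],
    [[0,0,0.7],[0,0,0]],
    [[0,0,0.6],[0,0,0]],
    [[0,0,0.5],[0,0,0]],
    [[0,0,0.4],[0,0,0]],
    [[0,0,0],[0,0,0]],
  ],
)

```text
time_s: 5.35
tcp_pos: [0.6378, -0.254, 0.1683]
orientation: [-0.003, -0.143, 0.99, 0.002]
force: [0.2, 0.3, -0.8]
grip_width: 1.002
gripper_force: 0.0
```

Emit:
drive_tool(
  moves=[
    [[0,0,0],[0,0,0]],
    [[0,0,0],[0,0,0]],
    [[0,0,0],[0,0,0]],
    [[0,0,0],[0,0,0]],
    [[0,0,0],[0,0,0]],
    [[0,0,0],[0,0,0]],
  ],
  gripper=1,
)

```text
time_s: 5.85
tcp_pos: [0.6405, -0.2559, 0.1752]
orientation: [0.002, -0.143, 0.99, -0.001]
force: [-0.8, -0.7, 6.2]
grip_width: 0.71
gripper_force: 68.5
```

```bash
python3 to.py 0.641 -0.2605 0.172 1.861
```

```text
t 5.85 tcp [ 0.6405 -0.2559  0.1752] yaw 1.858 tilt [ 0.0035 -0.0021] F [-0.81 -0.69  6.25]
turn units [-0.04  0.03 -0.04] shift units [ 0.02 -0.12  0.08]
```

Emit:
drive_tool(
  moves=[
    [[0,0,-0.4],[0,0,0]],
    [[0,0,-0.6],[0,0,0.6]],
    [[0,0,-0.7],[0,0,0.8]],
    [[0,0,-0.7],[0,0,0.8]],
    [[0,0,-0.5],[0,0,0.8]],
    [[0,0,-0.2],[0,0,0.7]],
    [[0,0,0],[0,0,0]],
  ],
)

```text
time_s: 6.43
tcp_pos: [0.6402, -0.2555, 0.3012]
orientation: [0.002, 0.005, 1.0, -0.001]
force: [0.7, -0.1, -2.6]
grip_width: 0.715
gripper_force: 67.7
```

```bash
python3 to.py 0.5994 0.1405 0.29 1.56; sed -i 's/^go("pink.*/go("shim",SHIM,0,.01)/;s/^go("cream.*//' m.py; python3 m.py
```

```text
t 6.43 tcp [ 0.6402 -0.2555  0.3012] yaw 1.5602 tilt [ 0.0049 -0.0028] F [ 0.68 -0.07 -2.61]
turn units [-0.03  0.06  0.  ] shift units [1.13 9.89 0.28]
shim ['scene', 'side'] [0.546  0.038  1.3113] rms 37.35
shim ['scene'] [ 0.6488  0.152  -1.752 ] rms 16.62
shim ['side'] [ 0.4301 -0.1953  1.4989] rms 0.73
white_box ['scene', 'side'] [ 0.6002  0.1392 -0.0227] rms 1.61
white_box ['scene'] [ 0.598   0.1412 -0.0326] rms 1.86
white_box ['side'] [0.6001 0.136  0.0293] rms 0.97
shelf ['scene', 'side'] [ 0.589   0.1515 -1.6102] rms 2.16
shelf ['scene'] [ 0.5878  0.1525 -1.6173] rms 0.4
shelf ['side'] [ 0.5892  0.1487 -1.6074] rms 2.88
deck ['scene', 'side'] [0.5866 0.1128 1.5291] rms 2.14
deck ['scene'] [0.5855 0.1136 1.5275] rms 0.36
deck ['side'] [ 0.5868  0.1128 -1.6201] rms 2.22
```

Emit:
drive_tool(
  moves=[
    [[0.1,0.5,0],[-0.03,0.06,0]],
    [[0.11,0.95,0],[0,0,0]],
    [[0.11,0.95,0],[0,0,0]],
    [[0.11,0.95,0],[0,0,0]],
    [[0.11,0.95,0],[0,0,0]],
    [[0.11,0.95,0],[0,0,0]],
    [[0.11,0.95,0],[0,0,0]],
    [[0.11,0.95,0],[0,0,0]],
    [[0.11,0.95,0],[0,0,0]],
    [[0.11,0.95,0],[0,0,0]],
    [[0.05,0.75,0],[0,0,0]],
    [[0,0,0],[0,0,0]],
  ],
)

```text
time_s: 8.43
tcp_pos: [0.5962, 0.1425, 0.2981]
orientation: [-0.002, 0.002, 1.0, 0.002]
force: [0.6, -1.4, -2.9]
grip_width: 0.713
gripper_force: 67.6
```

```bash
python3 to.py 0.5995 0.139 0.2565 1.56; python3 - <<'E'
from h import *
for c in["scene","side"]:
    im=capture(c); cv2.imwrite(f"pics/{c}1.png",im[:,:,::-1])
    p=camera_params(c)
    for t in["pink_box","white_box"]:
        for s in silhouettes(t,c)[:2]: print(c,t,round(s["p"],2),np.round(s["extent"]))
    s=silhouettes("pink_box",c)[0]["pixels"]
    for z in(.11,.115,.12,.125): 
        q,r=fit(BOX,[(s,p)],z,[0],(.6,.14));print(z,np.round(q,4),round(r,2))
a=cv2.imread("pics/scene1.png")[100:280,200:400];b=cv2.imread("pics/side1.png")[80:260,160:360]
cv2.imwrite("pics/c.png",cv2.resize(np.hstack([a,b]),(800,360),interpolation=3))
E
```

```text
t 8.43 tcp [0.5962 0.1425 0.2981] yaw 1.5671 tilt [-0.0047  0.0047] F [ 0.56 -1.36 -2.88]
turn units [ 0.06 -0.06  0.09] shift units [-0.08 -0.09  1.04]
scene pink_box 0.82 [307. 184.  36.  37.]
scene white_box 0.91 [301. 204.  38.  48.]
0.11 [ 0.5874  0.1517 -0.1147] 4.62
0.115 [ 0.5914  0.1502 -0.119 ] 4.85
0.12 [ 0.5954  0.1489 -0.1252] 5.07
0.125 [ 0.5995  0.1475 -0.1316] 5.3
side pink_box 0.78 [250. 154.  48.  24.]
side white_box 0.81 [253. 178.  47.  26.]
side white_box 0.57 [252. 204.  78.  39.]
0.11 [ 0.6053  0.1547 -0.0189] 0.74
0.115 [ 0.6015  0.1464 -0.0167] 0.79
0.12 [ 0.5978  0.1381 -0.01  ] 0.88
0.125 [ 0.5941  0.1298 -0.0104] 0.99
```

View pics/c.png

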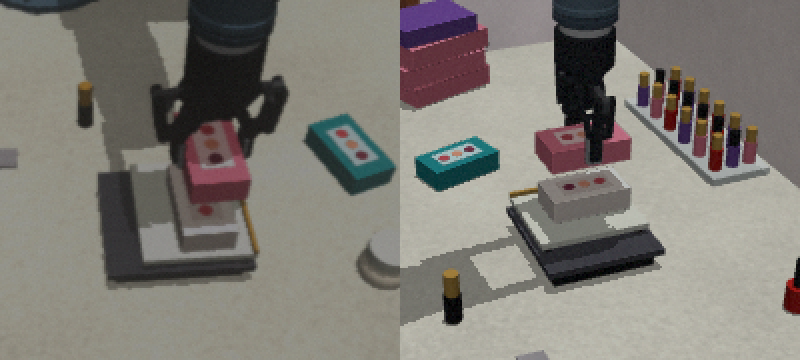

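Pink hangs over white with both aligned in the two views. Lowering it.

Emit:
drive_tool(
  moves=[
    [[-0.08,-0.03,0.2],[0.04,-0.04,0.06]],
    [[0,0,0.3],[0,0,0]],
    [[0,0,0.25],[0,0,0]],
    [[0,0,0],[0,0,0]],
    [[0,0,0],[0,0,0]],
    [[0,0,0],[0,0,0]],
  ],
)

```text
time_s: 9.33
tcp_pos: [0.6004, 0.1359, 0.2674]
orientation: [-0.001, 0.007, 1.0, -0.0]
force: [1.0, -0.0, -2.9]
grip_width: 0.714
gripper_force: 67.6
```

```bash
python3 to.py 0.5995 0.141 0.2536 1.56
```

```text
t 9.33 tcp [0.6004 0.1359 0.2674] yaw 1.5572 tilt [-0.0023 -0.0008] F [ 0.97 -0.04 -2.86]
turn units [-0.01 -0.03 -0.04] shift units [0.02 0.13 0.34]
```

```bash
cat > avg.py <<'E'
from plant import *
import numpy as np
a=[]
for i in range(6): capture("wrist"); s=read_state(); a.append([*s["tcp_pos"],*s["force"]])
print(np.round(a,4)); print(np.round(np.mean(a,0),4))
E
python3 avg.py
```

```text
[[ 0.6006  0.136   0.2679 -0.171   0.5649 -2.4401]
 [ 0.6007  0.136   0.2682  0.4934  0.8486 -2.2886]
 [ 0.6007  0.136   0.2683 -0.0128 -0.4801 -1.7433]
 [ 0.6007  0.136   0.2684 -0.1535  0.3614 -1.5787]
 [ 0.6006  0.136   0.2683 -0.4822 -1.0591 -1.6339]
 [ 0.6006  0.136   0.2682  0.4467  0.175  -2.0545]]
[ 0.6007  0.136   0.2682  0.0201  0.0685 -1.9565]
```

Emit:
drive_tool(
  moves=[
    [[0.03,0.09,0.05],[0,0,0]],
    [[0,0,0.1],[0,0,0]],
    [[0,0,0.1],[0,0,0]],
    [[0,0,0.1],[0,0,0]],
    [[0,0,0.03],[0,0,0]],
    [[0,0,0],[0,0,0]],
    [[0,0,0],[0,0,0]],
    [[0,0,0],[0,0,0]],
  ],
)

```text
time_s: 10.3
tcp_pos: [0.5993, 0.1395, 0.2527]
orientation: [-0.001, 0.007, 1.0, -0.0]
force: [-1.5, 0.4, -0.7]
grip_width: 0.712
gripper_force: 68.0
```

```bash
python3 to.py 0.5995 0.1395 0.2536 1.56
```

```text
t 10.3 tcp [0.5993 0.1395 0.2527] yaw 1.5572 tilt [-0.0015 -0.0008] F [-1.52  0.36 -0.72]
turn units [-0.01 -0.02 -0.04] shift units [-0.    0.   -0.02]
```

Emit:
drive_tool(
  moves=[
    [[0,0,0.03],[0,0,0]],
    [[0,0,0],[0,0,0]],
    [[0,0,0],[0,0,0]],
  ],
)

```text
time_s: 10.55
tcp_pos: [0.5994, 0.1395, 0.2516]
orientation: [-0.001, 0.007, 1.0, -0.0]
force: [-0.7, -0.1, 1.2]
grip_width: 0.715
gripper_force: 67.9
```

Emit:
drive_tool(
  moves=[
    [[0,0,0],[0,0,0]],
    [[0,0,0],[0,0,0]],
    [[0,0,0],[0,0,0]],
    [[0,0,0],[0,0,0]],
    [[0,0,0],[0,0,0]],
    [[0,0,0],[0,0,0]],
  ],
  gripper=0,
)

```text
time_s: 11.05
tcp_pos: [0.5993, 0.1395, 0.2514]
orientation: [-0.001, 0.007, 1.0, -0.0]
force: [0.6, -0.0, 0.1]
grip_width: 0.999
gripper_force: 0.0
```

Emit:
drive_tool(
  moves=[
    [[0,0,-0.2],[0,0,0]],
    [[0,0,-0.6],[0,0,0]],
    [[0,0,-0.9],[0,0,0]],
    [[0,0,-0.8],[0,0,-0.8]],
    [[0,0,-0.3],[0,0,-0.8]],
    [[0,0,0],[0,0,-0.8]],
    [[0,0,0],[0,0,-0.8]],
    [[0,0,0],[0,0,-0.8]],
  ],
)

```text
time_s: 11.72
tcp_pos: [0.5995, 0.1396, 0.3648]
orientation: [-0.0, -0.154, 0.988, -0.0]
force: [-0.1, -0.2, -0.7]
grip_width: 0.998
gripper_force: 0.0
```

```bash
python3 to.py 0.4943 0.3663 0.27 1.87;  python3 - <<'E'
from h import *
for c in["scene","side"]:
    im=capture(c); cv2.imwrite(f"pics/{c}2.png",im[:,:,::-1]);p=camera_params(c)
    for t,z in(("pink_box",.0775),("white_box",.0455),("teal_box",0)):
        S=silhouettes(t,c)
        if S:
            m=S[0]["pixels"];v,u=np.nonzero(m);q,r=fit(BOX,[(m,p)],z,[0,.4],ray((u.mean(),v.mean()),p,z+.02)[:2]);print(c,t,round(S[0]["p"],2),np.round(q,4),round(r,2))
a=cv2.imread("pics/scene2.png")[100:280,200:400];b=cv2.imread("pics/side2.png")[80:260,160:360]
cv2.imwrite("pics/d.png",cv2.resize(np.hstack([a,b]),(800,360),interpolation=3))
E
```

```text
t 11.72 tcp [0.5995 0.1396 0.3648] yaw 1.8804 tilt [ 0.0001 -0.0007] F [-0.07 -0.16 -0.67]
turn units [-0.01 -0.    0.13] shift units [0.84 6.19 2.37]
scene pink_box 0.82 [ 0.5984  0.1403 -0.029 ] 1.3
scene white_box 0.67 [ 0.6043  0.1436 -0.1301] 12.31
scene teal_box 0.73 [0.4943 0.3677 0.2594] 0.5
side pink_box 0.68 [0.5979 0.1364 0.0072] 0.71
side white_box 0.88 [0.5972 0.1268 0.2159] 3.37
side teal_box 0.96 [0.4972 0.3662 0.4381] 1.4
```

View pics/d.png

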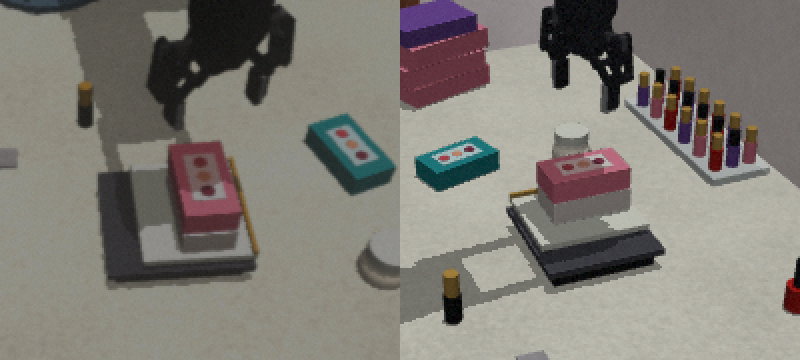

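Pink sits square on white in both views, with edges flush. Now teal.

Emit:
drive_tool(
  moves=[
    [[0.14,0.6,0],[0,0,0.1]],
    [[0.14,0.93,0],[0,0,0]],
    [[0.14,0.93,0],[0,0,0]],
    [[0.14,0.93,0.2],[0,0,0]],
    [[0.14,0.93,0.4],[0,0,0]],
    [[0.14,0.93,0.5],[0,0,0]],
    [[0,0.6,0.4],[0,0,0]],
    [[0,0.3,0],[0,0,0]],
    [[0,0,0],[0,0,0]],
    [[0,0,0],[0,0,0]],
    [[0,0,0],[0,0,0]],
    [[0,0,0],[0,0,0]],
  ],
)

```text
time_s: 13.12
tcp_pos: [0.4964, 0.3627, 0.3051]
orientation: [0.0, -0.148, 0.989, -0.0]
force: [0.4, 0.4, 0.4]
grip_width: 1.001
gripper_force: 0.0
```

```bash
python3 w.py teal_box 0;python3 to.py 0.4945 0.367 0.175 1.86
```

```text
teal_box 0.68 [259. 184.  75. 128.] [0.4946 0.367  0.2804] rms 1.66
t 13.22 tcp [0.4961 0.3628 0.3048] yaw 1.8672 tilt [-0.0001 -0.0003] F [-0.54  0.12 -0.6 ]
turn units [-0.   -0.    0.09] shift units [0.01 0.11 3.24]
```

Emit:
drive_tool(
  moves=[
    [[0.01,0.11,0.4],[0,0,0.15]],
    [[0,0,0.6],[0,0,0]],
    [[0,0,0.7],[0,0,0]],
    [[0,0,0.6],[0,0,0]],
    [[0,0,0.5],[0,0,0]],
    [[0,0,0.3],[0,0,0]],
    [[0,0,0.14],[0,0,0]],
    [[0,0,0],[0,0,0]],
    [[0,0,0],[0,0,0]],
    [[0,0,0],[0,0,0]],
  ],
)

```text
time_s: 14.05
tcp_pos: [0.4941, 0.3681, 0.1758]
orientation: [0.0, -0.143, 0.99, 0.0]
force: [0.9, -0.3, -0.1]
grip_width: 0.997
gripper_force: 0.0
```

Emit:
drive_tool(
  moves=[
    [[0,0,0],[0,0,0]],
    [[0,0,0],[0,0,0]],
    [[0,0,0],[0,0,0]],
    [[0,0,0],[0,0,0]],
    [[0,0,0],[0,0,0]],
    [[0,0,0],[0,0,0]],
  ],
  gripper=1,
)

```text
time_s: 14.55
tcp_pos: [0.4939, 0.3683, 0.1757]
orientation: [0.0, -0.143, 0.99, 0.0]
force: [-0.2, -0.9, 5.5]
grip_width: 0.714
gripper_force: 67.5
```

Emit:
drive_tool(
  moves=[
    [[0,0,-0.4],[0,0,0]],
    [[0,0,-0.8],[0,0,0]],
    [[0,0,-0.9],[0,0,0.7]],
    [[0,0,-0.9],[0,0,0.7]],
    [[0,0,-0.7],[0,0,0.8]],
    [[0,0,-0.3],[0,0,0.8]],
    [[0,0,0],[0,0,0.8]],
  ],
)

```text
time_s: 15.13
tcp_pos: [0.4944, 0.3687, 0.339]
orientation: [0.003, 0.01, 1.0, 0.001]
force: [-0.1, 0.1, -3.3]
grip_width: 0.715
gripper_force: 66.4
```

```bash
python3 to.py 0.5993 0.1395 0.32 1.56
```

```text
t 15.13 tcp [0.4944 0.3687 0.339 ] yaw 1.5503 tilt [0.0052 0.0025] F [-0.12  0.08 -3.29]
turn units [ 0.03  0.06 -0.12] shift units [-2.68 -5.7   0.47]
```

Emit:
drive_tool(
  moves=[
    [[-0.2,-0.4,0],[0.03,0.06,-0.12]],
    [[-0.4,-0.85,0],[0,0,0]],
    [[-0.4,-0.85,0],[0,0,0]],
    [[-0.4,-0.85,0],[0,0,0]],
    [[-0.4,-0.85,0],[0,0,0]],
    [[-0.4,-0.85,0],[0,0,0]],
    [[-0.3,-0.7,0],[0,0,0]],
    [[-0.18,-0.35,0],[0,0,0]],
    [[0,0,0.3],[0,0,0]],
    [[0,0,0.2],[0,0,0]],
    [[0,0,0],[0,0,0]],
    [[0,0,0],[0,0,0]],
  ],
)

```text
time_s: 16.13
tcp_pos: [0.5974, 0.1404, 0.3127]
orientation: [-0.005, 0.003, 1.0, -0.001]
force: [-0.1, 0.0, -2.2]
grip_width: 0.716
gripper_force: 66.3
```

Emit:
drive_tool(
  moves=[
    [[0,0,0],[0,0,0]],
    [[0,0,0],[0,0,0]],
    [[0,0,0],[0,0,0]],
  ],
)

```text
time_s: 16.38
tcp_pos: [0.5985, 0.1399, 0.3148]
orientation: [-0.003, 0.003, 1.0, -0.002]
force: [0.1, -0.7, -2.7]
grip_width: 0.714
gripper_force: 66.3
```

```bash
python3 to.py 0.5993 0.1395 0.284 1.558
```

```text
t 16.38 tcp [0.5985 0.1399 0.3148] yaw 1.5641 tilt [-0.0056 -0.0031] F [ 0.06 -0.7  -2.73]
turn units [-0.04 -0.07  0.08] shift units [-0.02 -0.01  0.77]
```

Emit:
drive_tool(
  moves=[
    [[-0.02,-0.01,0.2],[-0.04,-0.07,0.08]],
    [[0,0,0.2],[0,0,0]],
    [[0,0,0.15],[0,0,0]],
    [[0,0,0.1],[0,0,0]],
    [[0,0,0.08],[0,0,0]],
    [[0,0,0.04],[0,0,0]],
    [[0,0,0],[0,0,0]],
    [[0,0,0],[0,0,0]],
    [[0,0,0],[0,0,0]],
  ],
)

```text
time_s: 17.13
tcp_pos: [0.5995, 0.1386, 0.2839]
orientation: [-0.0, 0.007, 1.0, -0.0]
force: [-1.0, -0.9, -2.0]
grip_width: 0.713
gripper_force: 66.6
```

```bash
python3 to.py 0.5993 0.1395 0.284 1.558; python3 avg.py|tail -1
```

```text
t 17.13 tcp [0.5995 0.1386 0.2839] yaw 1.5564 tilt [-0. -0.] F [-0.99 -0.85 -2.02]
turn units [-0.   -0.   -0.02] shift units [ 0.01  0.02 -0.  ]
[ 0.5995  0.1386  0.2838 -0.0938  0.2715 -1.0843]
```

Emit:
drive_tool(
  moves=[
    [[0,0.01,0.03],[0,0,0]],
    [[0,0,0.02],[0,0,0]],
    [[0,0,0],[0,0,0]],
    [[0,0,0],[0,0,0]],
  ],
)

```text
time_s: 17.77
tcp_pos: [0.5996, 0.1388, 0.2818]
orientation: [-0.0, 0.007, 1.0, -0.0]
force: [0.9, -1.5, 1.9]
grip_width: 0.714
gripper_force: 66.9
```

Emit:
drive_tool(
  moves=[
    [[0,0,0],[0,0,0]],
    [[0,0,0],[0,0,0]],
    [[0,0,0],[0,0,0]],
    [[0,0,0],[0,0,0]],
    [[0,0,0],[0,0,0]],
    [[0,0,0],[0,0,0]],
  ],
  gripper=0,
)

```text
time_s: 18.27
tcp_pos: [0.5993, 0.1391, 0.2814]
orientation: [-0.0, 0.007, 1.0, 0.0]
force: [0.8, 0.3, 0.5]
grip_width: 1.0
gripper_force: 0.0
```

Emit:
drive_tool(
  moves=[
    [[0,0,-0.2],[0,0,0]],
    [[0,0,-0.6],[0,0,0]],
    [[0,0,-0.7],[0,0,0.8]],
    [[0,0,-0.3],[0,0,1]],
    [[0,0,0],[0,0,1]],
    [[0,0,0],[0,0,1]],
    [[0,0,0],[0,0,1]],
    [[0,0,0],[0,0,1]],
    [[0,0,0],[0,0,1]],
    [[0,0,0],[0,0,1]],
    [[0,0,0],[0,0,1]],
    [[0,0,0],[0,0,1]],
  ],
)

```text
time_s: 19.27
tcp_pos: [0.5994, 0.139, 0.3542]
orientation: [-0.0, 0.391, 0.921, -0.0]
force: [0.4, -0.3, 0.4]
grip_width: 1.001
gripper_force: 0.0
```

```bash
python3 to.py 0.4302 -0.193 0.28 -0.08;  python3 - <<'E'
from h import *
for c in["scene","side"]:
    im=capture(c); cv2.imwrite(f"pics/{c}3.png",im[:,:,::-1]);p=camera_params(c)
    for t,z in(("pink_box",.0762),("teal_box",.1082)):
        S=silhouettes(t,c)
        if S:
            m=S[0]["pixels"];v,u=np.nonzero(m);q,r=fit(BOX,[(m,p)],z,[0,.4],ray((u.mean(),v.mean()),p,z+.02)[:2]);print(c,t,round(S[0]["p"],2),np.round(q,4),round(r,2))
a=cv2.imread("pics/scene3.png")[100:280,200:400];b=cv2.imread("pics/side3.png")[80:260,160:360]
cv2.imwrite("pics/e.png",cv2.resize(np.hstack([a,b]),(800,360),interpolation=3))
E
```

```text
t 19.27 tcp [0.5994 0.139  0.3542] yaw 0.7684 tilt [-0.0002  0.0001] F [ 0.42 -0.3   0.44]
turn units [-0.   -0.   10.61] shift units [-8.61 -3.55  1.85]
scene pink_box 0.92 [ 0.6035  0.1376 -0.0349] 6.68
side pink_box 0.65 [0.5963 0.1317 0.0079] 2.51
side teal_box 0.88 [ 0.5996  0.1341 -0.0158] 0.59
```

View pics/e.png

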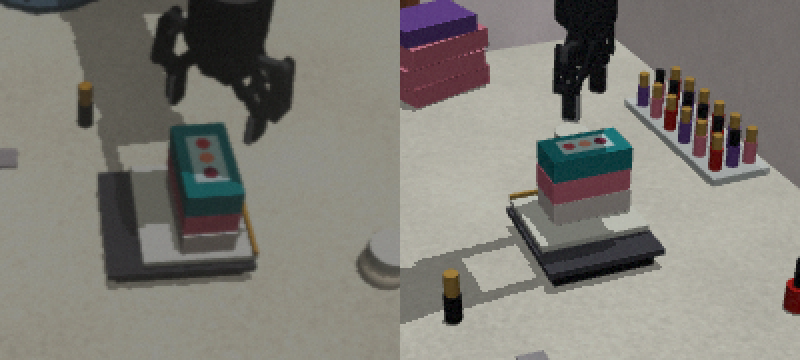

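Three boxes are squarely stacked, with edges flush in both views. Now the shim.

Emit:
drive_tool(
  moves=[
    [[0,0,0],[0,0,1]],
    [[0,0,0],[0,0,1]],
    [[0,0,0],[0,0,1]],
    [[0,0,0],[0,0,1]],
    [[0,0,0],[0,0,1]],
    [[0,0,0],[0,0,1]],
    [[0,0,0],[0,0,1]],
    [[0,0,0],[0,0,1]],
    [[0,0,0],[0,0,1]],
    [[0,0,0],[0,0,1]],
    [[0,0,0],[0,0,0.6]],
  ],
)

```text
time_s: 20.48
tcp_pos: [0.5994, 0.139, 0.3535]
orientation: [-0.0, 0.734, 0.679, -0.0]
force: [0.2, -0.1, 0.0]
grip_width: 1.0
gripper_force: 0.0
```

Emit:
drive_tool(
  moves=[
    [[-0.4,-0.17,0],[0,0,0]],
    [[-0.9,-0.37,0],[0,0,0]],
    [[-0.9,-0.37,0],[0,0,0]],
    [[-0.9,-0.37,0],[0,0,0]],
    [[-0.9,-0.37,0],[0,0,0]],
    [[-0.9,-0.37,0.2],[0,0,0]],
    [[-0.9,-0.37,0.3],[0,0,0]],
    [[-0.9,-0.37,0.4],[0,0,0]],
    [[-0.9,-0.37,0.4],[0,0,0]],
    [[-0.6,-0.25,0.3],[0,0,0]],
    [[-0.31,-0.17,0.2],[0,0,0]],
    [[0,0,0],[0,0,0]],
  ],
)

```text
time_s: 21.48
tcp_pos: [0.4306, -0.1909, 0.2803]
orientation: [-0.002, 0.734, 0.679, -0.001]
force: [-1.4, -0.2, 0.1]
grip_width: 1.006
gripper_force: 0.0
```

Emit:
drive_tool(
  moves=[
    [[0,0,0],[0,0,0]],
    [[0,0,0],[0,0,0]],
    [[0,0,0],[0,0,0]],
    [[0,0,0],[0,0,0]],
  ],
)

```text
time_s: 21.82
tcp_pos: [0.433, -0.1883, 0.2825]
orientation: [0.0, 0.733, 0.681, -0.0]
force: [-0.8, -0.2, -0.3]
grip_width: 0.998
gripper_force: 0.0
```

```bash
python3 w.py shim 0;python3 to.py 0.4302 -0.193 0.19 -0.08
```

```text
t 21.92 tcp [ 0.4329 -0.1883  0.2823] yaw -0.074 tilt [-0.0001 -0.0005] F [0.16 0.37 0.09]
turn units [-0.    0.01  0.08] shift units [-0.12 -0.06  2.31]
```

View pics/w_shim_0.0.png

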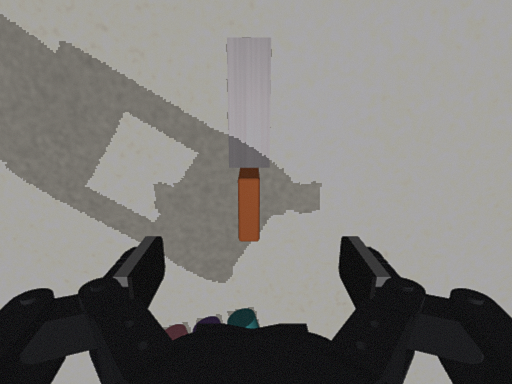

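The wrist view shows the orange grip at about (249,205) and the blade above it up to row 38, x 227–271, nearly aligned with the tool. The network missed it, so I'll fit by colour.

```bash
python3 - <<'E'
from h import *
p=camera_params("wrist");im=cv2.imread("pics/w_shim_0.0.png");h=cv2.cvtColor(im,cv2.COLOR_BGR2HSV)
o=(cv2.inRange(h,(3,130,60),(20,255,255))>0);o[260:]=0
v,u=np.nonzero(o);print(u.min(),u.max(),v.min(),v.max())
print("grip",fit(box(-25,25,-8,8,0,48),[(o,p)],0,[1.5],(.43,-.19)))
# whole shim with blade corners seen by eye
m=o.copy();m[38:168,228:271]=1
print("all",fit(SHIM,[(m,p)],0,[1.5],(.43,-.19)))
E
```

```text
238 259 168 240
grip (array([ 0.43000292, -0.19393563,  1.49531539]), np.float64(2.442756167584092))
all (array([ 0.43006467, -0.19445195,  1.49351585]), np.float64(1.923192445934146))
```

Emit:
drive_tool(
  moves=[
    [[-0.14,-0.06,0.2],[0,0,0.05]],
    [[0,0,0.5],[0,0,0]],
    [[0,0,0.6],[0,0,0]],
    [[0,0,0.6],[0,0,0]],
    [[0,0,0.4],[0,0,0]],
    [[0,0,0.18],[0,0,0]],
    [[0,0,0],[0,0,0]],
    [[0,0,0],[0,0,0]],
    [[0,0,0],[0,0,0]],
  ],
)

```text
time_s: 22.67
tcp_pos: [0.43, -0.1948, 0.1836]
orientation: [0.001, 0.735, 0.678, -0.0]
force: [0.1, 0.6, 0.3]
grip_width: 0.998
gripper_force: 0.0
```

```bash
python3 to.py 0.430 -0.194 0.183 -0.077
```

```text
t 22.67 tcp [ 0.43   -0.1948  0.1836] yaw -0.0795 tilt [ 0.0006 -0.0011] F [0.15 0.57 0.31]
turn units [ 0.01  0.01 -0.03] shift units [ 0.02 -0.    0.02]
```

Emit:
drive_tool(
  moves=[
    [[0,0,0],[0,0,0]],
    [[0,0,0],[0,0,0]],
    [[0,0,0],[0,0,0]],
    [[0,0,0],[0,0,0]],
    [[0,0,0],[0,0,0]],
    [[0,0,0],[0,0,0]],
    [[0,0,0],[0,0,0]],
    [[0,0,0],[0,0,0]],
    [[0,0,0],[0,0,0]],
    [[0,0,0],[0,0,0]],
  ],
  gripper=1,
)

```text
time_s: 23.5
tcp_pos: [0.4297, -0.1946, 0.183]
orientation: [0.0, 0.735, 0.678, -0.0]
force: [0.4, -0.2, 4.7]
grip_width: 0.182
gripper_force: 59.0
```

```bash
python3 to.py 0.430 -0.194 0.183 -0.077
```

```text
t 23.5 tcp [ 0.4297 -0.1946  0.183 ] yaw -0.0796 tilt [-0.0002 -0.0005] F [ 0.37 -0.25  4.7 ]
turn units [-0.    0.01 -0.03] shift units [ 0.01  0.01 -0.  ]
```

Emit:
drive_tool(
  moves=[
    [[0,0,-0.3],[0,0,0]],
    [[0,0,-0.6],[0,0,-0.2]],
    [[0,0,-0.6],[0,0,-0.28]],
    [[0,0,-0.5],[0,0,0]],
    [[0,0,-0.2],[0,0,0]],
    [[0,0,0],[0,0,0]],
  ],
)

```text
time_s: 24.0
tcp_pos: [0.43, -0.1948, 0.2721]
orientation: [0.001, 0.722, 0.692, -0.0]
force: [0.4, -0.2, -1.4]
grip_width: 0.179
gripper_force: 58.6
```

```bash
python3 to.py 0.5783 -0.0817 0.26 -0.041
```

```text
t 24.0 tcp [ 0.43   -0.1948  0.2721] yaw -0.0412 tilt [ 0.0018 -0.0022] F [ 0.45 -0.25 -1.4 ]
turn units [ 0.02  0.03 -0.  ] shift units [2.98 3.59 0.3 ]
```

Emit:
drive_tool(
  moves=[
    [[0.18,0.2,0],[0,0,0]],
    [[0.5,0.6,0],[0,0,0]],
    [[0.5,0.6,0],[0,0,0]],
    [[0.5,0.6,0],[0,0,0]],
    [[0.5,0.6,0],[0,0,0]],
    [[0.5,0.6,0.1],[0,0,0]],
    [[0.3,0.39,0.2],[0,0,0]],
    [[0,0,0],[0,0,0]],
    [[0,0,0],[0,0,0]],
    [[0,0,0],[0,0,0]],
    [[0,0,0],[0,0,0]],
  ],
)

```text
time_s: 24.92
tcp_pos: [0.5772, -0.0814, 0.2576]
orientation: [-0.001, 0.722, 0.692, -0.001]
force: [-0.1, -0.1, -0.4]
grip_width: 0.181
gripper_force: 58.8
```

```bash
python3 to.py 0.5783 -0.0817 0.223 -0.041; python3 - <<'E'
from h import *
W=[]
p=camera_params("wrist");a=capture("wrist")[:,:,::-1];cv2.imwrite("pics/w4.png",a)
b=capture("side")[:,:,::-1]; cv2.imwrite("pics/s4.png",b)
# overlay expected mouth line & blade on both
import numpy as np
ps=camera_params("side")
a=a.copy();b=b.copy()
dk=np.array([.5862,.1132]);yw=1.53
def tf(P,o,y,z):c,s=np.cos(y),np.sin(y);P=np.atleast_2d(P);return np.c_[P[:,0]*c-P[:,1]*s+o[0],P[:,0]*s+P[:,1]*c+o[1],P[:,2]+z]
L=[[-.085,.08,.03],[-.085,-.08,.03]];F=[[-.045,.075,.043],[-.045,-.075,.043]]
from plant import read_state
t=read_state()["tcp_pos"]
B=[[.125,.017,0],[.125,-.017,0],[.025,-.017,0],[.025,.017,0]]
for im,pp in((a,p),(b,ps)):
    for q,c in((tf(np.array(L),dk,yw,0),(0,255,0)),(tf(np.array(F),dk,yw,0),(0,0,255)),(tf(np.array(B),t[:2],yw,t[2]-.183),(255,0,0))):
        cv2.polylines(im,[np.round(proj(q,pp)).astype(int)],len(q)>2,c,1)
cv2.imwrite("pics/f.png",np.hstack([cv2.resize(a,(400,300)),cv2.resize(b[100:300,150:350],(400,400),interpolation=3)[:300]]))
E
```

```text
t 24.92 tcp [ 0.5772 -0.0814  0.2576] yaw -0.0419 tilt [-0.0027  0.0005] F [-0.13 -0.12 -0.38]
turn units [-0.03 -0.   -0.01] shift units [-0.01  0.03  0.87]
```

View pics/f.png

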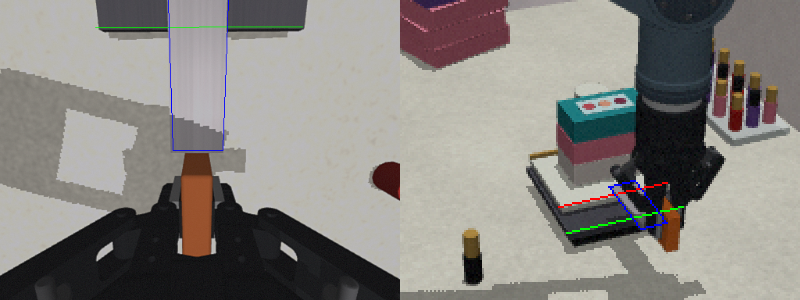

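The overlay matches: the blue blade outline lies on the real blade, the green line is on the ledge edge, and the blade is centred on the deck. Lowering onto the ledge.

Emit:
drive_tool(
  moves=[
    [[0,0.03,0.2],[-0.03,0,0]],
    [[0,0,0.3],[0,0,0]],
    [[0,0,0.3],[0,0,0]],
    [[0,0,0.15],[0,0,0]],
    [[0,0,0],[0,0,0]],
    [[0,0,0],[0,0,0]],
    [[0,0,0],[0,0,0]],
    [[0,0,0],[0,0,0]],
  ],
)

```text
time_s: 25.68
tcp_pos: [0.5795, -0.0813, 0.2211]
orientation: [0.001, 0.721, 0.692, 0.001]
force: [0.7, -0.4, -0.3]
grip_width: 0.181
gripper_force: 58.9
```

```bash
python3 to.py 0.5783 -0.0817 0.213 -0.041;python3 avg.py|tail -1
```

```text
t 25.68 tcp [ 0.5795 -0.0813  0.2211] yaw -0.0411 tilt [ 0.0025 -0.0004] F [ 0.73 -0.36 -0.26]
turn units [ 0.03  0.   -0.  ] shift units [-0.01 -0.03  0.2 ]
[ 5.7940e-01 -8.1300e-02  2.2100e-01 -8.0000e-04  4.8900e-02 -1.4084e+00]
```

Free-hanging Fz is about -1.4 N. Now touch the ledge in small steps.

Emit:
drive_tool(
  moves=[
    [[0,0,0.06],[0.02,0,0]],
    [[0,0,0.06],[0,0,0]],
    [[0,0,0.04],[0,0,0]],
    [[0,0,0],[0,0,0]],
    [[0,0,0],[0,0,0]],
    [[0,0,0],[0,0,0]],
  ],
)

```text
time_s: 26.48
tcp_pos: [0.5791, -0.0813, 0.2141]
orientation: [-0.0, 0.722, 0.692, -0.0]
force: [-0.8, -0.2, -1.2]
grip_width: 0.179
gripper_force: 58.9
```

```bash
python3 avg.py|tail -1
```

```text
[ 0.5792 -0.0813  0.2142  0.211   0.143  -0.9983]
```

Emit:
drive_tool(
  moves=[
    [[0,0,0.02],[0,0,0]],
    [[0,0,0.02],[0,0,0]],
    [[0,0,0],[0,0,0]],
    [[0,0,0],[0,0,0]],
    [[0,0,0],[0,0,0]],
  ],
)

```text
time_s: 27.2
tcp_pos: [0.5792, -0.0813, 0.2127]
orientation: [0.0, 0.722, 0.692, 0.0]
force: [-0.5, 0.0, 0.7]
grip_width: 0.176
gripper_force: 59.2
```

```bash
python3 avg.py|tail -1
```

```text
[ 0.5792 -0.0813  0.2127 -0.3513 -0.5157  0.958 ]
```

Emit:
drive_tool(
  moves=[
    [[0.1,0,0],[0,0,0]],
    [[0.12,0,0],[0,0,0]],
    [[0.12,0,0],[0,0,0]],
    [[0.12,0,0],[0,0,0]],
    [[0.12,0,0],[0,0,0]],
    [[0.12,0,0],[0,0,0]],
    [[0.12,0,0],[0,0,0]],
    [[0.08,0,0],[0,0,0]],
    [[0,0,0],[0,0,0]],
    [[0,0,0],[0,0,0]],
    [[0,0,0],[0,0,0]],
  ],
)

```text
time_s: 28.42
tcp_pos: [0.5807, -0.0447, 0.2126]
orientation: [-0.0, 0.722, 0.692, 0.001]
force: [1.3, 2.5, 4.2]
grip_width: 0.18
gripper_force: 59.6
```

```bash
python3 to.py 0.5819 0.005 0.2127 -0.041; python3 avg.py|tail -1
```

```text
t 28.42 tcp [ 0.5807 -0.0447  0.2126] yaw -0.0414 tilt [0.0003 0.0014] F [1.25 2.53 4.15]
turn units [ 0.   -0.02 -0.  ] shift units [ 1.24 -0.02 -0.  ]
[ 0.5806 -0.0449  0.2125  0.8468  3.1951  4.1571]
```

Emit:
drive_tool(
  moves=[
    [[0.05,0,-0.012],[0,0,0]],
    [[0.05,0,0],[0,0,0]],
    [[0.05,0,0],[0,0,0]],
    [[0,0,0],[0,0,0]],
    [[0,0,0],[0,0,0]],
    [[0,0,0],[0,0,0]],
  ],
)

```text
time_s: 29.22
tcp_pos: [0.5808, -0.0395, 0.2129]
orientation: [0.0, 0.721, 0.692, -0.0]
force: [-0.3, -2.0, 2.6]
grip_width: 0.177
gripper_force: 59.4
```

```bash
python3 to.py 0.5819 0.005 0.2127 -0.041; python3 avg.py
```

```text
t 29.22 tcp [ 0.5808 -0.0395  0.2129] yaw -0.0411 tilt [-0.0003 -0.0003] F [-0.32 -1.98  2.65]
turn units [-0.  0. -0.] shift units [ 1.11 -0.02  0.01]
[[ 0.5808 -0.0395  0.2129  0.5113 -2.3572  2.041 ]
 [ 0.5808 -0.0394  0.2129 -0.3171 -2.0209  2.3861]
 [ 0.5808 -0.0394  0.2129 -0.4841 -2.7514  1.3345]
 [ 0.5808 -0.0393  0.2129 -0.3821 -1.053   1.5341]
 [ 0.5808 -0.0393  0.2129 -0.5278 -1.9245  2.0909]
 [ 0.5808 -0.0393  0.2129  0.322  -2.8019  1.9604]]
[ 0.5808 -0.0394  0.2129 -0.1463 -2.1515  1.8912]
```

Emit:
drive_tool(
  moves=[
    [[0.05,0,-0.01],[0,0,0]],
    [[0.05,0,0],[0,0,0]],
    [[0.05,0,0],[0,0,0]],
    [[0.05,0,0],[0,0,0]],
    [[0,0,0],[0,0,0]],
    [[0,0,0],[0,0,0]],
    [[0,0,0],[0,0,0]],
  ],
)

```text
time_s: 30.1
tcp_pos: [0.5811, -0.0312, 0.2133]
orientation: [-0.0, 0.721, 0.692, -0.0]
force: [0.7, -0.0, -2.0]
grip_width: 0.175
gripper_force: 59.0
```

```bash
python3 avg.py|tail -1
```

```text
[ 0.5812 -0.0313  0.2134 -0.1739  0.1494 -1.1214]
```

Emit:
drive_tool(
  moves=[
    [[0.05,0,0],[0,0,0]],
    [[0.05,0,0],[0,0,0]],
    [[0.05,0,0],[0,0,0]],
    [[0,0,0],[0,0,0]],
    [[0,0,0],[0,0,0]],
    [[0,0,0],[0,0,0]],
  ],
)

```text
time_s: 30.9
tcp_pos: [0.5815, -0.0252, 0.2134]
orientation: [-0.0, 0.721, 0.692, -0.0]
force: [0.2, 1.1, -1.6]
grip_width: 0.178
gripper_force: 59.0
```

```bash
python3 to.py 0.5819 0.005 0.2127 -0.041; python3 avg.py|tail -1
```

```text
t 30.9 tcp [ 0.5815 -0.0252  0.2134] yaw -0.041 tilt [-0.0001 -0.    ] F [ 0.22  1.13 -1.61]
turn units [-0.  0.  0.] shift units [ 0.76 -0.02  0.02]
[ 0.5814 -0.0253  0.2134 -0.3314  0.1232 -1.4271]
```

Emit:
drive_tool(
  moves=[
    [[0.05,0,0.008],[0,0,0]],
    [[0.05,0,0],[0,0,0]],
    [[0.05,0,0],[0,0,0]],
    [[0,0,0],[0,0,0]],
    [[0,0,0],[0,0,0]],
    [[0,0,0],[0,0,0]],
  ],
)

```text
time_s: 31.7
tcp_pos: [0.5817, -0.0192, 0.2131]
orientation: [-0.0, 0.721, 0.692, -0.0]
force: [-0.9, 0.3, -1.1]
grip_width: 0.174
gripper_force: 58.8
```

```bash
python3 avg.py|tail -1
```

```text
[ 0.5817 -0.0193  0.2131 -0.0357  0.2022 -1.5059]
```

Emit:
drive_tool(
  moves=[
    [[0.05,0,0],[0,0,0]],
    [[0.05,0,0],[0,0,0]],
    [[0.05,0,0],[0,0,0]],
    [[0,0,0],[0,0,0]],
    [[0,0,0],[0,0,0]],
    [[0,0,0],[0,0,0]],
  ],
)

```text
time_s: 32.5
tcp_pos: [0.582, -0.0131, 0.2131]
orientation: [-0.0, 0.722, 0.692, 0.0]
force: [0.4, 0.7, -1.9]
grip_width: 0.177
gripper_force: 58.8
```

```bash
python3 avg.py|tail -1
```

```text
[ 0.5819 -0.0132  0.2131  0.2919  0.9181 -1.9516]
```

Emit:
drive_tool(
  moves=[
    [[0.05,0,0],[0,0,0]],
    [[0.05,0,0],[0,0,0]],
    [[0,0,0],[0,0,0]],
    [[0,0,0],[0,0,0]],
    [[0,0,0],[0,0,0]],
  ],
)

```text
time_s: 33.22
tcp_pos: [0.5822, -0.0093, 0.2131]
orientation: [0.0, 0.722, 0.692, 0.0]
force: [1.2, -0.9, -1.5]
grip_width: 0.18
gripper_force: 58.8
```

```bash
python3 avg.py|tail -1
```

```text
[ 0.5821 -0.0093  0.2131  0.6681 -0.393  -2.1445]
```

Emit:
drive_tool(
  moves=[
    [[0.05,0,0],[0,0,0]],
    [[0.05,0,0],[0,0,0]],
    [[0,0,0],[0,0,0]],
    [[0,0,0],[0,0,0]],
    [[0,0,0],[0,0,0]],
  ],
)

```text
time_s: 33.93
tcp_pos: [0.5823, -0.0052, 0.2131]
orientation: [-0.0, 0.722, 0.692, 0.0]
force: [0.3, -0.6, -1.8]
grip_width: 0.181
gripper_force: 58.8
```

```bash
python3 avg.py|tail -1
```

```text
[ 0.5823 -0.0052  0.2131  0.7327 -0.6796 -2.1626]
```

Emit:
drive_tool(
  moves=[
    [[0.05,0,0.006],[0,0,0]],
    [[0.05,0,0],[0,0,0]],
    [[0,0,0],[0,0,0]],
    [[0,0,0],[0,0,0]],
    [[0,0,0],[0,0,0]],
  ],
)

```text
time_s: 34.65
tcp_pos: [0.5826, -0.0013, 0.2131]
orientation: [0.0, 0.722, 0.692, 0.0]
force: [-0.5, -2.9, 0.1]
grip_width: 0.179
gripper_force: 58.9
```

```bash
python3 avg.py|tail -1
```

```text
[ 5.8260e-01 -1.3000e-03  2.1300e-01  7.0400e-02 -2.1727e+00  3.5880e-01]
```

Emit:
drive_tool(
  moves=[
    [[0.05,0,0],[0,0,0]],
    [[0.05,0,0],[0,0,0]],
    [[0,0,0],[0,0,0]],
    [[0,0,0],[0,0,0]],
    [[0,0,0],[0,0,0]],
  ],
)

```text
time_s: 35.37
tcp_pos: [0.5827, 0.0026, 0.213]
orientation: [0.0, 0.722, 0.692, 0.0]
force: [-0.8, -3.4, 1.0]
grip_width: 0.179
gripper_force: 59.2
```

```bash
python3 avg.py|tail -1; cat > lift.py <<'E'
from h import *
p=camera_params("side")
def pix(z): return proj(np.array([[.60,.11,z]]),p)[0]
print("px per mm",pix(.111)-pix(.110))
ref=cv2.imread("pics/s4.png",0).astype(np.float32);ref3=cv2.imread("pics/side3.png",0).astype(np.float32)
ims=np.mean([cv2.cvtColor(capture("side"),cv2.COLOR_RGB2GRAY).astype(np.float32) for _ in range(3)],0).astype(np.float32)
# left part of stack, away from arm
t=ref[148:182,226:262]
x0,y0,x1,y1=229,146,255,182
for r in(ref,ref3):
  for g in (r,):
    W=np.eye(2,3,dtype=np.float32)
    cc,W=cv2.findTransformECC(g[y0:y1,x0:x1],ims[y0-6:y1+6,x0-6:x1+6],np.array([[1,0,6],[0,1,6]],np.float32),cv2.MOTION_TRANSLATION,(3,200,1e-5))
    print("shift",W[:,2]-6,cc)
E
python3 lift.py
```

```text
[ 5.8270e-01  2.6000e-03  2.1300e-01  1.4180e-01 -4.0028e+00  1.4998e+00]
px per mm [ 0.00658302 -0.33685231]
shift [-0.46615887 -0.74189425] 0.9184618525029414
shift [-0.60268545 -0.635983  ] 0.8271201866075139
```

Emit:
drive_tool(
  moves=[
    [[0.05,0,0],[0,0,0]],
    [[0.05,0,0],[0,0,0]],
    [[0.05,0,0],[0,0,0]],
    [[0,0,0],[0,0,0]],
    [[0,0,0],[0,0,0]],
    [[0,0,0],[0,0,0]],
  ],
)

```text
time_s: 36.32
tcp_pos: [0.583, 0.0084, 0.213]
orientation: [0.0, 0.722, 0.692, -0.0]
force: [0.1, -5.7, 2.7]
grip_width: 0.178
gripper_force: 59.4
```

```bash
python3 avg.py|tail -1
```

```text
[ 0.583   0.0084  0.213  -0.2439 -5.4159  2.5816]
```

Emit:
drive_tool(
  moves=[
    [[0.05,0,0],[0,0,0]],
    [[0.05,0,0],[0,0,0]],
    [[0.05,0,0],[0,0,0]],
    [[0,0,0],[0,0,0]],
    [[0,0,0],[0,0,0]],
    [[0,0,0],[0,0,0]],
  ],
)

```text
time_s: 37.12
tcp_pos: [0.5832, 0.0142, 0.213]
orientation: [0.0, 0.722, 0.692, -0.0]
force: [-0.1, -6.6, 2.1]
grip_width: 0.176
gripper_force: 59.4
```

```bash
python3 to.py .583 .0166 .213 -.041; python3 avg.py|tail -1; python3 lift.py
```

```text
t 37.12 tcp [0.5832 0.0142 0.213 ] yaw -0.0413 tilt [ 0.0003 -0.0008] F [-0.14 -6.61  2.12]
turn units [ 0.    0.01 -0.  ] shift units [ 0.06 -0.01  0.  ]
[ 0.5832  0.0142  0.213  -0.0769 -6.2939  2.7042]
px per mm [ 0.00658302 -0.33685231]
shift [-0.768558  -1.1732907] 0.8062934492014916
shift [-0.7968879  -0.97529507] 0.7512719202818731
```

```bash
python3 - <<'E'
from h import *
for c in["side","scene"]:
    im=capture(c); cv2.imwrite(f"pics/{c}9.png",im[:,:,::-1]);p=camera_params(c)
    for t,z in(("teal_box",.1107),):
        S=silhouettes(t,c)
        if S:
            m=S[0]["pixels"];v,u=np.nonzero(m);q,r=fit(BOX,[(m,p)],z,[0,.4],ray((u.mean(),v.mean()),p,z+.02)[:2]);print(c,t,np.round(q,4),round(r,2))
a=cv2.imread("pics/scene9.png")[100:280,200:400];b=cv2.imread("pics/side9.png")[80:260,160:360]
cv2.imwrite("pics/g.png",cv2.resize(np.hstack([a,b]),(800,360),interpolation=3))
E
```

```text
scene teal_box [ 0.5988  0.1393 -0.0162] 1.2
```

View pics/g.png

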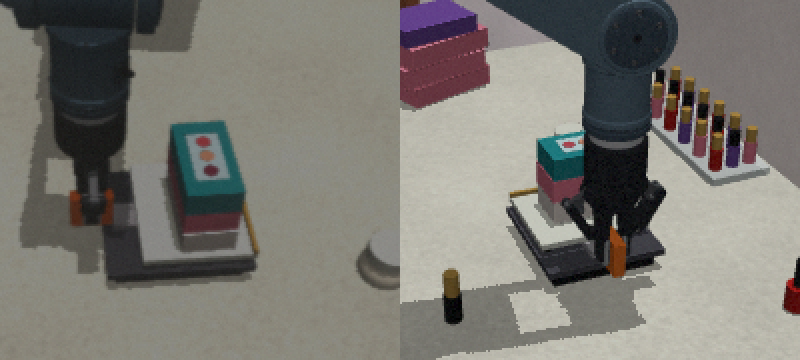

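The stack is intact: teal fits at (0.599, 0.139). The blade is under the shelf on the deck, held by the orange grip, with steady drag of about 6 N. I estimate about 2.3 mm of lift, so I'm handing it in.

```bash
python3 -c "
from plant import *
print(close_job())"
```

```text
the job is handed in; nothing more can be done
None
```

I handed the job in with white, pink and teal stacked squarely and the shim still gripped, its blade about 71 mm into the gap. The shelf is lifted an estimated 2.3 mm from the blade's taper (a rough camera check suggested nearer 3 mm), and `close_job()` returned no verdict.

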